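# Sort out by weight the remotes that still have batteries

### The arm

A 7-joint arm with a two-finger parallel gripper is mounted at the origin on the work surface. World frame = base frame: x ahead of the robot, y to its left, z up, the work surface at z = 0. Lengths are in m, angles in rad, forces in N, time in s.
With the tool pointing down it reaches from about 0.4 to 0.85 m from the base axis. Payload 4.4 kg.
Tool frame: the origin (TCP) lies between the finger pads; the fingertips stand 22 mm ahead of it and the grasp point (between the pads) lies 3 mm ahead of it (bot.tcp_to_tips is the distance from the TCP to the fingertips, in m); z points along the fingers, y is the line along which they close (so a half turn about z gives the same grasp; the last joint's range is limited). The gripper opens to 94 mm and grips with 3 to 60 N. Pads are 16 mm wide; open, the fingers measure 119 mm over their backs; the gripper's body (75 mm by 177 mm) begins 78 mm behind the grasp point.
Start: joints at [-1.367, 0.628, 0.038, 1.517, -0.027, 0.996, -0.02], TCP at [0.173, 0.627, 0.227] pointing down, gripper open.
Joint ranges: [-3.06, 3.06], [-0.37, 2.12], [-1.25, 1.32], [0.18, 2.47], [-1.1, 4.24], [0.23, 1.98], [-2.94, 2.94]. Speed limits (rad/s): [2.57, 2.57, 3.14, 3.14, 3.14, 3.14, 3.14].

### API

Orientations are given as [roll, pitch, yaw] about the fixed x, y, z axes, in that order (R = Rz(yaw) Ry(pitch) Rx(roll)).
In Python, from cell import sensors, cams, job, bot gives the robot as it stands. The module is installed in compiled form; this text tells all that it offers.
- The arm moves only by the tool carry_out, never from a script. Its argument "rows" is text: rows parted by semicolons, each of 7 numbers parted by spaces: the shift along the tool's x, y, z normalised to -1 to 1, where 1 is 200 mm, then the turn, a rotation vector about the tool's x, y, z normalised to -1 to 1, where 1 is 45 degrees, then the opening, from -1 (shut) to 1 (fully open). A call has 1 to 5 rows; each row shifts and turns the commanded pose from where the row before left it, along the tool's axes as they then stand; what a row does not reach is not made up. A row lasts 1/12 s, in which the tool goes at most 41.7 mm and 7.16 degrees, less where a joint would pass 70% of its speed; a pose out of reach is approached as far as the arm can. A call with a number of a shift or a turn outside -1 to 1 is refused whole. A call with a gripper value outside its range is refused whole. The fingers move at their own pace and stop on an object; "squeeze" is the grip in N (left out, the last holds). Time passes only in rows, so rows that do not move let the fingers close. It gives the time, the measured TCP pose, the force, the opening and the grip force at its end, in the units of the state.
- sensors.get_obs(): the state, without advancing time (a new reading comes with each control period).
- cams.grab_frame(name): name is "scene" or "side" or "wrist"; returns the picture (400x640x3 uint8, red, green, blue); there is no depth.
- cams.get_calibration(name): a dict with "fx", "fy", "cx", "cy" (pixels), "k1" (the pictures are not rectified: a ray, as slopes to the right and down, at radius r is drawn at 1 + k1 r^2 times it, then the intrinsics apply), "rvec" (rotation vector, rad) and "tvec" (3), from world to camera coordinates, as OpenCV has them; the wrist camera has in their place "hand_eye" (4x4, takes a point from camera to tool coordinates, whose origin is the TCP and whose axes are the flange's). Camera axes: x right, y down, z forward; pixel columns grow to the right and rows downward; lengths in m; the calibration is good to about 2 mm. A picture is of the moment at which its call begins: read the wrist's pose just before it. get_calibration takes no time and is no camera call.
- job.finish_job(): hands the job in; it is judged then, once.
The state is a dict: "time": time; "joint_pos": joint angles; "qvel": joint speeds; "effort": joint torques, N m; "position": TCP position; "tcp_rot": TCP orientation; "ft_force": force on the tool from outside, world axes, zero at the start; "ft_torque": the same for the moment, N m; "width": finger opening in m; "gripper_force": force on a finger pad.
Only numpy, scipy, OpenCV 4.12 (cv2) and the standard library are available. Lean on these libraries where they do the work, as an engineer would, in place of code of your own. Each camera call takes 0.05 s, during which the arm holds its last target. There are 200 camera calls.

### The job

One or two of the three remotes in the rack still have batteries inside: find out which by feeling their weight, and lay each of those gently in the wooden tray, face up and flat on its floor. Any empty remote must end up where it was, fully home in its own slot of the rack. Leave everything else on the cabinet as it is.

Things in the scene. Friction and masses are not known exactly. Their poses are not given: they have to be found in the camera images.
- remote_black: Black television remote, a bar 170 mm long (its x), 44 wide (its y), 28 thick (its z; buttons 2 mm more); origin at the centre of its underside, x towards the end uppermost in the rack, z out of its button face. Empty it weighs 0.10 to 0.12 kg, with batteries 0.22 to 0.24 kg; the look does not tell. Balance point near mid-length.
- remote_grey: Grey television remote, a bar 170 mm long (its x), 44 wide (its y), 28 thick (its z; buttons 2 mm more); origin at the centre of its underside, x towards the end uppermost in the rack, z out of its button face. Empty it weighs 0.10 to 0.12 kg, with batteries 0.22 to 0.24 kg; the look does not tell. Balance point near mid-length.
- remote_white: White television remote, a bar 170 mm long (its x), 44 wide (its y), 28 thick (its z; buttons 2 mm more); origin at the centre of its underside, x towards the end uppermost in the rack, z out of its button face. Empty it weighs 0.10 to 0.12 kg, with batteries 0.22 to 0.24 kg; the look does not tell. Balance point near mid-length.
- rack: Fixed aluminium rack, 170 mm deep (its x), 382 mm long (its y), 85 mm high, front at -x, five slots at y = -148, -74, 0, 74, 148 mm; origin at the centre of its underside. Each slot is a fin 32 mm wide rising towards +x at 30 degrees from the horizontal. Three slots hold remotes (30 mm clear on either side), one a bottle opener, one a felt strip.
- slot_mid (a point): Where the origin of a remote fully home in the rack's middle slot lies: 56 mm above the rack's underside, on the fin. A remote lies on its fin, face tilted 30 degrees towards the rack's -x, lower end on a ledge 85 mm down the slope. (The point's axes are the rack's.)
- pocket_mid (a point): Middle of the ledge of the middle slot. In every slot the lowest 23 mm of the remote stands in a pocket 48 mm wide, and a lip 31 mm above the fin covers its lowest 12 mm: slide a remote at least 25 mm up along the slope before lifting it off the fin, and back the same way until it meets the ledge.
- tray: Fixed open wooden tray, 212 mm (its x) by 186 mm (its y) outside, walls 5 mm thick and 18 mm high, floor 5 mm thick; origin at the centre of its underside. Empty at the start; two remotes fit side by side along its x, 74 mm apart.
- opener: Bystander: flat stainless steel bar opener, 170 x 36 x 5 mm, lying in one of the rack's slots; origin at the centre of its underside, x up the slope.
- phone_stand: Bystander: orange silicone phone stand, 75 x 70 x 66 mm, in front (-x) of the rack; origin at the centre of its underside.
- jar: Bystander: glass jar with screw-top lid, 64 mm across, 75 mm high, behind (+x) the tray; origin at the centre of its underside.
- coasters: Bystander: stack of round cork coasters, 92 mm across, 30 mm high, in front (-x) of the tray; origin at the centre of its underside.
- mug: Bystander: white mug, 80 mm across, 90 mm high, at one side; origin at the centre of its underside.
- candle: Bystander: amber glass candle, 72 mm across, 75 mm high, at the other side; origin at the centre of its underside.
- speaker: Bystander: fixed grey speaker, 90 x 90 x 123 mm, behind (+x) the rack's middle; origin at the centre of its underside.
Not all that is in view belongs to the job. Leave any orange look-alike of the remote_grey alone. What is shaped like the remote_white but turquoise is not meant.

How it is judged:
By the outcome, as a careful person would: the job done as asked, in the order asked, and still so for the second after the job is handed in, with the robot touching nothing.
It also fails if it takes over 72 s, if anything falls off the work surface, if the arm or the gripper's body presses on something with over 40 N, if the wrist force passes 120 N, or if a joint passes its speed limit or range.

## Working session

There is one attempt and no reset: what is moved stays moved. The work goes in short steps, Python scripts to look and compute and a tool call to move; the robot and the scene stay as the last step left them, time stands still between calls to the robot, and variables do not carry over. Pictures are saved under pics/ and viewed, at most 10 in all, crops included, and the job is handed in when it is done.

Besides the shell and the picture viewer there is one more tool, called after "Request:" as a command line: name --argument value ..., lists and objects as JSON in quotes. carry_out: Moves the arm, as the interface text tells. Its arguments: {"type":"object","properties":{"rows":{"type":"string"},"squeeze":{"type":"number"}},"required":["rows"]}

```bash
mkdir -p pics
python3 - <<'E'
from cell import sensors,cams
import cv2,numpy as np
for n in("scene","side"):
    cv2.imwrite(f"pics/{n}0.png",cams.grab_frame(n)[:,:,::-1])
    print(n,cams.get_calibration(n))
print(cams.get_calibration("wrist"))
o=sensors.get_obs();print(o)
E
```

```text
scene {'fx': 415.81240674985673, 'fy': 415.81240674985673, 'cx': 317.59371234836556, 'cy': 204.40649961417455, 'k1': -0.08321896349134106, 'rvec': array([ 2.34070453,  0.7670581 , -0.29431558]), 'tvec': array([-0.4922557 , -0.15439317,  1.89390285])}
side {'fx': 482.319646506061, 'fy': 482.319646506061, 'cx': 312.2025111118545, 'cy': 201.2674960864766, 'k1': -0.028210967999851948, 'rvec': array([ 2.30389845, -0.90154388,  0.35043097]), 'tvec': array([-0.34519016,  0.34690639,  1.65148447])}
{'fx': 288.22589850008364, 'fy': 288.22589850008364, 'cx': 319.7233962399796, 'cy': 201.04745125212568, 'k1': -0.005480194627024685, 'hand_eye': array([[ 9.56750886e-05, -9.64514495e-01, -2.64029885e-01,
         7.66488923e-02],
       [ 9.99999995e-01,  9.05439565e-05,  3.16029747e-05,
         6.10655986e-04],
       [-6.57521682e-06, -2.64029886e-01,  9.64514499e-01,
        -1.57243203e-01],
       [ 0.00000000e+00,  0.00000000e+00,  0.00000000e+00,
         1.00000000e+00]])}
{'time': 0.1, 'joint_pos': array([-1.36678918,  0.62925023,  0.03844315,  1.51825612, -0.02699067,
        0.99633766, -0.01999067]), 'qvel': array([ 0.00044605, -0.00300881,  0.0013952 , -0.00287613,  0.00059613,
       -0.0003108 ,  0.00185536]), 'effort': array([ 3.05807473e-03, -5.50790977e+01,  1.14680786e+00, -1.87117910e+01,
       -5.23660658e-02,  1.91400707e-02,  5.05720334e-05]), 'position': array([0.17307412, 0.62593969, 0.22665205]), 'tcp_rot': array([-3.13985937e+00,  2.42609122e-05,  2.87180150e+00]), 'ft_force': array([-0.80768962, -0.06493628, -0.0260657 ]), 'ft_torque': array([ 0.00932794, -0.02660402, -0.054653  ]), 'gripper_force': 0.0, 'width': 0.09403954581711049}
```

View pics/scene0.png

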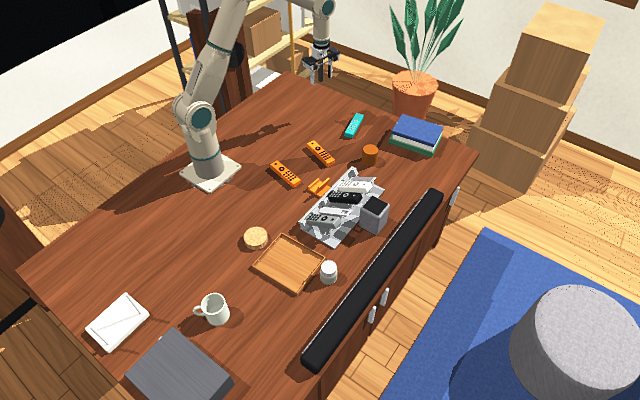

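View pics/side0.png

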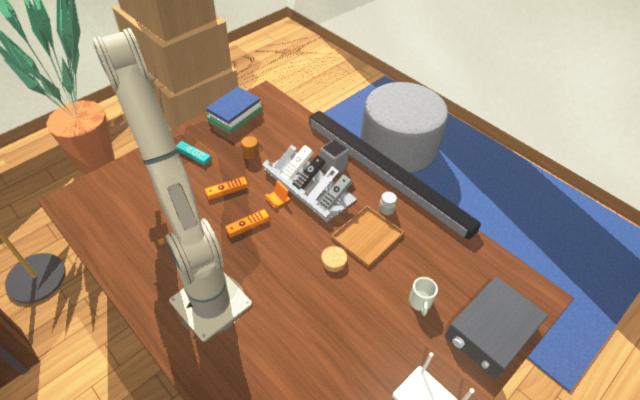

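The scene view shows the rack around (340,205) with the tray at (288,263). The side view has the rack at (310,182) and the tray at (368,236). Next I'll enlarge crops of both.

```bash
cat > h.py <<'E'
import cv2,numpy as np
from scipy.spatial.transform import Rotation as Ro
from cell import sensors,cams
def K(c): return np.array([[c['fx'],0,c['cx']],[0,c['fy'],c['cy']],[0,0,1.]]),np.array([c['k1'],0,0,0,0])
def pose(n,o=None):
    c=cams.get_calibration(n)
    if n!='wrist':
        R=cv2.Rodrigues(c['rvec'])[0]; return c,R,c['tvec']
    T=np.eye(4);T[:3,:3]=Ro.from_euler('xyz',o['tcp_rot']).as_matrix();T[:3,3]=o['position']
    W=np.linalg.inv(T@c['hand_eye']); return c,W[:3,:3],W[:3,3]
def proj(n,P,o=None):
    c,R,t=pose(n,o);k,d=K(c)
    return cv2.projectPoints(np.array(P,float).reshape(-1,3),cv2.Rodrigues(R)[0],np.array(t),k,d)[0][:,0]
def ray(n,uv,o=None):
    c,R,t=pose(n,o);k,d=K(c)
    u=cv2.undistortPoints(np.array(uv,float).reshape(-1,1,2),k,d)[:,0]
    D=np.c_[u,np.ones(len(u))]@R; return -R.T@t,D/np.linalg.norm(D,axis=1)[:,None]
def onplane(n,uv,z,o=None):
    C,D=ray(n,uv,o);return C+D*((z-C[2])/D[:,2])[:,None]
def tri(a,ua,b,ub):
    C1,D1=ray(a,ua);C2,D2=ray(b,ub);out=[]
    for p,q in zip(D1,D2):
        A=np.c_[p,-q];s=np.linalg.lstsq(A,C2-C1,rcond=None)[0];x,y=C1+s[0]*p,C2+s[1]*q
        out.append(np.r_[(x+y)/2,np.linalg.norm(x-y)])
    return np.array(out)
E
python3 - <<'E'
from h import *
a=cv2.imread('pics/scene0.png')[160:300,240:400];b=cv2.imread('pics/side0.png')[130:270,250:410]
im=np.vstack([cv2.resize(a,None,fx=4,fy=4,interpolation=2)]);cv2.imwrite('pics/sc.png',im)
cv2.imwrite('pics/sd.png',cv2.resize(b,None,fx=4,fy=4,interpolation=2))
E
```

```text
(no output)
```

View pics/sc.png

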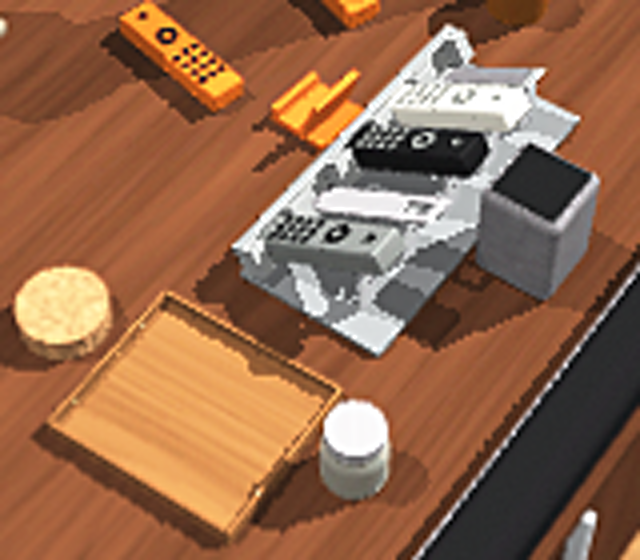

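View pics/sd.png

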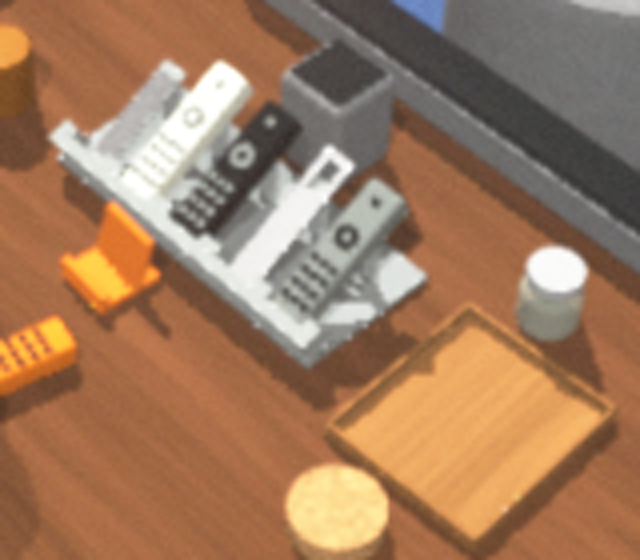

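The slots from the robot's left hold felt, white, black (middle), opener and grey. The crops show sharp tray corners and remote buttons, so I'll triangulate those.

Run:
```python
from h import *
np.set_printoptions(precision=4,suppress=True)
names="trayA trayB trayC trayD grey_ring black_ring white_ring grey_dot black_dot white_dot rackFR rackBR".split()
S=[(168,292),(342,388),(228,540),(48,425),(337,234),(424,140),(463,97),(372,238),(456,142),(495,98),(238,252),(378,355)]
D=[(330,430),(470,308),(614,410),(474,546),(347,236),(243,155),(193,117),(376,202),(270,121),(220,84),(310,365),(425,278)]
T=tri('scene',np.array(S)/4+[240,160]-.375,'side',np.array(D)/4+[250,130]-.375)
for n,t in zip(names,T):print(n,t)
```

```text
trayA [ 0.4952 -0.0841  0.009   0.0052]
trayB [ 0.7018 -0.0741  0.0117  0.0034]
trayC [ 0.712  -0.2571  0.008   0.0063]
trayD [ 0.5012 -0.2664  0.0068  0.0002]
grey_ring [0.6249 0.0264 0.0907 0.0024]
black_ring [0.6248 0.175  0.0901 0.0016]
white_ring [0.6238 0.2488 0.0895 0.0027]
grey_dot [0.6639 0.0278 0.111  0.0005]
black_dot [0.6621 0.1751 0.1126 0.0028]
white_dot [0.6611 0.2485 0.1121 0.0032]
rackFR [ 0.5289 -0.0176  0.0234  0.015 ]
rackBR [ 0.7034 -0.0141  0.001   0.002 ]
```

Request:
carry_out --rows "0 0 -0.12 0 0 -0.1145 0.28;0 0 -0.12 0 0 -0.1145 0.28;0 0 -0.12 0 0 -0.1145 0.28;-0.09 -0.14 0 0 0 0 0.28;-0.09 -0.14 0 0 0 0 0.28"

```text
time: 0.52
position: [0.2081, 0.5717, 0.3003]
tcp_rot: [3.138, -0.0, -3.137]
ft_force: [0.5, -0.7, -0.3]
width: 0.0636
gripper_force: 0.0
```

Request:
carry_out --rows "-0.09 -0.14 0 0 0 0 0.28;-0.09 -0.14 0 0 0 0 0.28;-0.09 -0.14 0 0 0 0 0.28;-0.09 -0.14 0 0 0 0 0.28;-0.09 -0.14 0 0 0 0 0.28"

```text
time: 0.93
position: [0.2997, 0.4288, 0.2992]
tcp_rot: [-3.141, -0.0, -3.141]
ft_force: [0.6, -0.3, 0.3]
width: 0.0602
gripper_force: 0.0
```

Request:
carry_out --rows "-0.09 -0.14 0 0 0 0 0.28;-0.09 -0.14 0 0 0 0 0.28;-0.09 -0.14 0 0 0 0 0.28;-0.09 -0.14 0 0 0 0 0.28;-0.09 -0.14 0 0 0 0 0.28"

```text
time: 1.35
position: [0.3896, 0.2889, 0.2993]
tcp_rot: [-3.141, -0.0, -3.141]
ft_force: [-0.8, 0.6, 0.3]
width: 0.06
gripper_force: 0.0
```

Request:
carry_out --rows "-0.09 -0.14 0 0 0 0 0.28;-0.09 -0.14 0 0 0 0 0.28;-0.09 -0.14 0 0 0 0 0.28;-0.09 -0.14 0 0 0 0 0.28;-0.09 -0.14 0 0 0 0 0.28"

```text
time: 1.77
position: [0.4796, 0.1489, 0.2993]
tcp_rot: [-3.141, -0.0, -3.141]
ft_force: [-0.4, 0.5, 0.1]
width: 0.0601
gripper_force: 0.0
```

Request:
carry_out --rows "-0.12 -0.15 0 0 0 0 0.28;-0.12 -0.15 0 0 0 0 0.28;-0.1 -0.14 0 0 0 0 0.28;0 0 0 0 0 0 0.28;0 0 0 0 0 0 0.28"

```text
time: 2.18
position: [0.5476, 0.0602, 0.2988]
tcp_rot: [-3.141, -0.001, 3.137]
ft_force: [-0.2, 1.5, 0.1]
width: 0.0601
gripper_force: 0.0
```

Run:
```python
from h import *
import pickle
o=sensors.get_obs();im=cams.grab_frame('wrist')[:,:,::-1];pickle.dump(o,open('w0.pkl','wb'))
cv2.imwrite('pics/w0.png',im);print(o['position'],o['tcp_rot'],o['joint_pos'])
cv2.imwrite('pics/w0c.png',cv2.resize(im[60:360,120:520],None,fx=2,fy=2,interpolation=2))
F=[]
for i in range(8):
    cams.grab_frame('wrist');F.append(sensors.get_obs()['ft_force'])
F=np.array(F);print(F.mean(0),F.std(0))
```

```text
[0.54759905 0.06020765 0.29879629] [-3.14072418e+00 -1.04721565e-03  3.13699722e+00] [-0.25212617  0.41232362  0.1329106   1.70350651 -0.06110893  1.03098539
  1.46745993]
[-0.17513378  0.29530214  0.16749358] [0.37326699 0.35939241 0.31418578]
```

View pics/w0c.png

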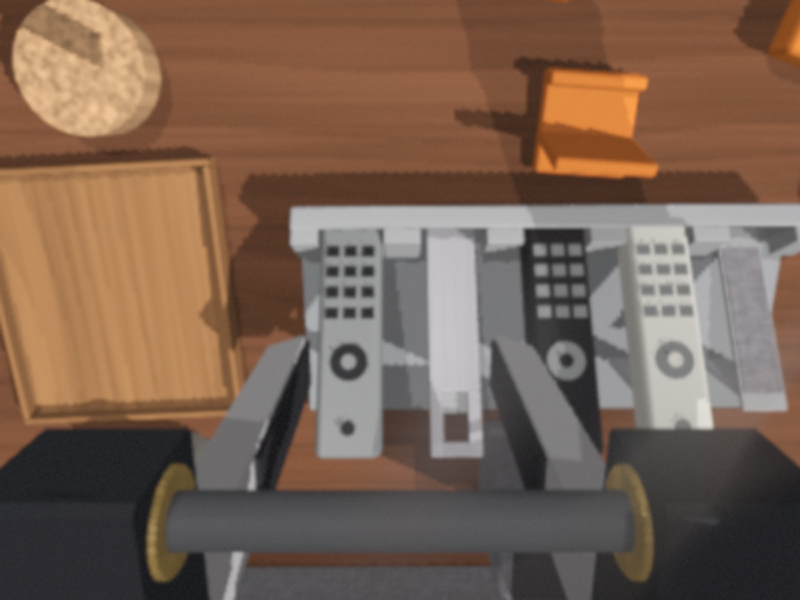

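The wrist view shows the grey, opener, black, white and felt slots side by side, with rings at (349,362), (566,361) and (674,361). The tray's near edge corners are at (213,158) and (243,412).

Run:
```python
from h import *
import pickle
np.set_printoptions(precision=4,suppress=True)
o=pickle.load(open('w0.pkl','rb'))
f=lambda L:np.array(L,float)/2+[120,60]-.25
print('rings',onplane('wrist',f([(349,362),(566,361),(674,361)]),.0903,o))
print('dots',onplane('wrist',f([(347,428),(682,426)]),.112,o))
# top-face far end of grey: a=85 -> z=.056+.0425+.0242=.123
print('greytop end',onplane('wrist',f([(318,457),(382,456)]),.1227,o))
print('grey sides @rows of ring',onplane('wrist',f([(320,362),(382,362)]),.0903,o))
print('tray out top',onplane('wrist',f([(213,158),(243,412),(28,420)]),.018,o))
print('rack front lip ends ',onplane('wrist',f([(290,207)]),.05,o))
for p in ((.5,-.17),):
    pass
# grey origin estimate: triangulate ring wrist/scene/side
for n,w,s in(('grey',(349,362),(337,234)),('black',(566,361),(424,140)),('white',(674,361),(463,97))):
    C1,D1=ray('wrist',f([w]),o);C2,D2=ray('scene',np.array([s])/4+[240,160]-.375)
    A=np.c_[D1[0],-D2[0]];q=np.linalg.lstsq(A,C2-C1,rcond=None)[0];print(n,C1+q[0]*D1[0],C2+q[1]*D2[0])
```

```text
rings [[0.6271 0.0254 0.0903]
 [0.627  0.1737 0.0903]
 [0.6274 0.2476 0.0903]]
dots [[0.6651 0.0249 0.112 ]
 [0.6647 0.2476 0.112 ]]
greytop end [[0.6802 0.0064 0.1227]
 [0.6796 0.0483 0.1227]]
grey sides @rows of ring [[0.627  0.0056 0.0903]
 [0.6272 0.048  0.0903]]
tray out top [[ 0.494  -0.0784  0.018 ]
 [ 0.7028 -0.072   0.018 ]
 [ 0.7098 -0.2546  0.018 ]]
rack front lip ends  [[ 0.5264 -0.0169  0.05  ]]
grey [0.6265 0.0256 0.0918] [0.6255 0.0244 0.0915]
black [0.6262 0.1731 0.0923] [0.6259 0.1726 0.092 ]
white [0.626  0.246  0.0935] [0.6255 0.2446 0.0925]
```

Request:
carry_out --rows "-0.04 -0.043 0.16 0 0 0 0.28;-0.04 -0.043 0.16 0 0 0 0.28;-0.04 -0.043 0.16 0 0 0 0.28;-0.04 -0.043 0.16 0 0 0 0.28;0 0 0 0 -0.133 0 0.28"

```text
time: 3.05
position: [0.5794, 0.0258, 0.1605]
tcp_rot: [-3.138, 0.092, 3.14]
ft_force: [0.1, 0.4, -1.1]
width: 0.0603
gripper_force: 0.0
```

Request:
carry_out --rows "0 0 0 0 -0.133 0 0.28;0 0 0 0 -0.134 0 0.28;0 0 0 0 -0.133 0 0.28;0 0 0 0 -0.133 0 0.28;0 0 0 0 0 0 0.28"

```text
time: 3.47
position: [0.5697, 0.0349, 0.1671]
tcp_rot: [3.124, 0.315, -3.142]
ft_force: [-0.5, -0.5, 0.1]
width: 0.0599
gripper_force: 0.0
```

```bash
cat >> h.py <<'E'
def togo(p,yaw=0,tilt=30):
    """tool-axes shift (normalised) to bring TCP to p, and turn (normalised) to the wished tilt"""
    o=sensors.get_obs();R=Ro.from_euler('xyz',o['tcp_rot'])
    G=Ro.from_euler('z',yaw)*Ro.from_euler('y',-tilt,degrees=True)*Ro.from_matrix(np.diag([-1,1,-1.]))
    np.set_printoptions(precision=4,suppress=True)
    print('t',o['time'],'at',o['position'],'shift',R.inv().apply(np.array(p)-o['position'])/.2,'turn',(R.inv()*G).as_rotvec()/(np.pi/4),'w',o['width'])
S=np.array([.5*3**.5,0,.5]);N=np.array([-.5,0,.5*3**.5])
OR={'grey':np.array([.6215,.026,.056]),'black':np.array([.6215,.1735,.056]),'white':np.array([.6215,.2475,.056])}
def feel(n=10):
    F=[]
    for i in range(n):
        cams.grab_frame('wrist');F.append(sensors.get_obs()['ft_force'])
    print('F',np.mean(F,0),'sd',np.std(F,0)/n**.5)
E
python3 - <<'E'
from h import *
togo(OR['grey']+.083*N);feel();print(sensors.get_obs()['joint_pos'])
E
```

```text
t 3.4667 at [0.5697 0.0349 0.1671] shift [ 0.0121 -0.048   0.2018] turn [ 0.0223 -0.2652 -0.0023] w 0.059945961211812455
F [-0.0322  0.011  -0.4292] sd [0.1043 0.1355 0.1791]
[-0.3004  0.5013  0.2538  2.1108 -0.4539  0.2483  1.9021]
```

Joint 6 is at its limit, so a 30° tilt isn't reachable. The pads bear on the remote's parallel sides, so I'll use a 12° tilt instead.

```bash
cat >> h.py <<'E'
TZ=np.array([np.sin(np.radians(12)),0,-np.cos(np.radians(12))])
def gr(n,up=0,off=0): return OR[n]+.0215*N-.003*TZ+up*S+off*N
E
python3 - <<'E'
from h import *
togo(gr('grey')-.06*TZ,tilt=12)
E
```

```text
t 3.9667 at [0.5713 0.0339 0.1676] shift [-0.0764 -0.043   0.1893] turn [0.0216 0.1367 0.0016] w 0.06016133642818131
```

Request:
carry_out --rows "0 0 0 0.022 0.137 0 0.28;-0.04 -0.02 0.05 0 0 0 0.28;-0.04 -0.02 0.05 0 0 0 0.28;0 0 0 0 0 0 0.28;0 0 0 0 0 0 0.28"

```text
time: 4.38
position: [0.5909, 0.0254, 0.1499]
tcp_rot: [3.141, 0.215, -3.141]
ft_force: [-0.2, -0.4, 0.1]
width: 0.0601
gripper_force: 0.0
```

Run:
```python
from h import *
togo(gr('grey')-.06*TZ,tilt=12);print(sensors.get_obs()['joint_pos'])
```

```text
t 4.3833 at [0.5909 0.0254 0.1499] shift [-0.0184  0.003   0.0737] turn [0.0011 0.0069 0.0003] w 0.06013111424289287
[-0.3277  0.5852  0.3345  1.9804 -0.4279  0.4181  1.8821]
```

Request:
carry_out --rows "-0.018 0.003 0.1 0 0.007 0 0.28;0 0 0.1 0 0 0 0.28;0 0 0.1 0 0 0 0.28;0 0 0.074 0 0 0 0.28;0 0 0 0 0 0 0.28"

```text
time: 4.8
position: [0.6082, 0.0265, 0.0759]
tcp_rot: [3.14, 0.205, -3.141]
ft_force: [-0.3, 0.1, 0.2]
width: 0.0599
gripper_force: 0.0
```

Run:
```python
from h import *
feel();togo(gr('grey'),tilt=12);print(sensors.get_obs()['joint_pos'])
a=cams.grab_frame('scene')[165:245,290:390,::-1];b=cams.grab_frame('wrist')[100:400,120:520,::-1]
cv2.imwrite('pics/g1.png',np.vstack([cv2.resize(b,(600,450)),]));
```

```text
F [-0.08608125  0.05887003  0.08596206] sd [0.16323965 0.14552917 0.20311409]
t 5.3 at [0.6105 0.0272 0.0794] shift [ 0.0038 -0.0061  0.0087] turn [0.0018 0.0014 0.0023] w 0.06004744500429133
[-0.257   0.7144  0.2376  1.9661 -0.4872  0.2959  1.9349]
```

View pics/g1.png

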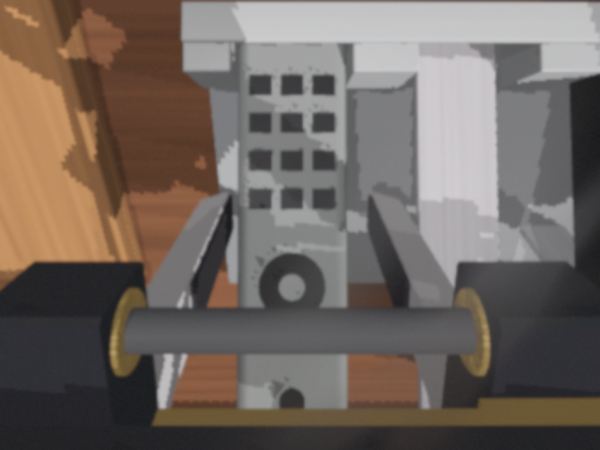

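The fingers straddle the grey remote, whose sides are at columns 238–346. The tool is about 2–3 mm too far towards +y, so I'll shift slightly and grip.

Request:
carry_out --rows "0.004 -0.011 0.007 0 0 0 0.28;0 0 0 0 0 0 0;0 0 0 0 0 0 -0.2;0 0 0 0 0 0 -0.3;0 0 0 0 0 0 -0.3" --squeeze 15

```text
time: 5.82
position: [0.6098, 0.0247, 0.0772]
tcp_rot: [3.141, 0.21, -3.14]
ft_force: [1.2, 0.5, -0.4]
width: 0.0439
gripper_force: 15.0
```

Request:
carry_out --rows "0 0 0 0 0 0 -0.3;0 0 0 0 0 0 -0.3"

```text
time: 5.98
position: [0.6098, 0.0248, 0.0772]
tcp_rot: [3.141, 0.21, -3.14]
ft_force: [0.4, -0.4, 0.7]
width: 0.0441
gripper_force: 15.0
```

Run:
```python
from h import *
feel(5);togo(gr('grey',.03),tilt=12);print(sensors.get_obs()['gripper_force'])
```

```text
F [ 0.2947726  -0.28782922 -0.96095584] sd [0.16953442 0.19200128 0.12461325]
t 6.2333 at [0.6098 0.0249 0.0772] shift [-0.1447  0.0052 -0.0476] turn [0.0016 0.0001 0.0021] w 0.04399304632732345
14.987464137375355
```

Request:
carry_out --rows "-0.04 0 -0.013 0 0 0 -0.3;-0.04 0 -0.013 0 0 0 -0.3;-0.04 0 -0.013 0 0 0 -0.3;-0.042 0 -0.0135 0 0 0 -0.3;0 0 0 0 0 0 -0.3"

```text
time: 6.65
position: [0.642, 0.025, 0.0958]
tcp_rot: [3.141, 0.213, -3.139]
ft_force: [-0.3, 0.2, 1.7]
width: 0.044
gripper_force: 15.0
```

Request:
carry_out --rows "0.015 0 -0.0475 0 0 0 -0.3;0.015 0 -0.0475 0 0 0 -0.3;0.015 0 -0.0475 0 0 0 -0.3;0 0 0 0 0 0 -0.3;0 0 0 0 0 0 -0.3"

```text
time: 7.07
position: [0.6244, 0.025, 0.1213]
tcp_rot: [3.14, 0.211, -3.14]
ft_force: [0.1, -0.8, -1.2]
width: 0.044
gripper_force: 15.0
```

Run:
```python
from h import *
feel(14);togo(gr('grey',.034,.03),tilt=12);print(sensors.get_obs()['gripper_force'],sensors.get_obs()['joint_pos'])
```

```text
F [ 0.03253711  0.01505293 -1.07364631] sd [0.13852217 0.17295088 0.10442078]
t 7.7667 at [0.6245 0.0248 0.1202] shift [-0.0005  0.0061 -0.0017] turn [0.0014 0.0001 0.002 ] w 0.04356392052037747
14.987758621573448 [-0.2962  0.6688  0.3107  1.9063 -0.4526  0.4153  1.9026]
```

Grey weighs about 1.07 N, so it is empty. I'll return it the way it came.

Request:
carry_out --rows "-0.015 0 0.0475 0 0 0 -0.3;-0.015 0 0.0475 0 0 0 -0.3;-0.015 0 0.0475 0 0 0 -0.3;0 0 0 0 0 0 -0.3;0.04 0 0.013 0 0 0 -0.3"

```text
time: 8.18
position: [0.6339, 0.0247, 0.0896]
tcp_rot: [3.141, 0.212, -3.14]
ft_force: [-0.1, 0.4, -0.6]
width: 0.0438
gripper_force: 15.0
```

Request:
carry_out --rows "0.04 0 0.013 0 0 0 -0.3;0.04 0 0.013 0 0 0 -0.3;0.022 0 0.0075 0 0 0 -0.3;0.022 0 0.0075 0 0 0 -0.3;0 0 0 0 0 0 -0.3"

```text
time: 8.6
position: [0.6096, 0.0248, 0.0771]
tcp_rot: [3.141, 0.211, -3.14]
ft_force: [0.5, -0.7, -1.2]
width: 0.0443
gripper_force: 15.0
```

Run:
```python
from h import *
feel(8);togo([.6098,.0248,.0772],tilt=12)
```

```text
F [ 0.83197127 -0.18291116 -0.4461849 ] sd [0.19142732 0.18094278 0.22290521]
t 9.0 at [0.6097 0.0247 0.077 ] shift [-0.0009  0.0003 -0.0009] turn [0.0014 0.0006 0.002 ] w 0.04377306897788531
```

Request:
carry_out --rows "0.003 0 0.001 0 0 0 -0.3;0 0 0 0 0 0 0.28;0 0 0 0 0 0 0.28;0 0 0 0 0 0 0.28;0 0 -0.1 0 0 0 0.28"

```text
time: 9.42
position: [0.6028, 0.0249, 0.0934]
tcp_rot: [3.141, 0.204, -3.14]
ft_force: [1.1, -0.0, 0.7]
width: 0.0595
gripper_force: 0.0
```

Request:
carry_out --rows "0 0 -0.15 0 0 0 0.28;0 0 -0.15 0 0 0 0.28;0 0.15 0 0 0 0 0.28;0 0.15 0 0 0 0 0.28;0 0.15 0 0 0 0 0.28"

```text
time: 9.83
position: [0.5921, 0.1154, 0.1557]
tcp_rot: [3.14, 0.211, 3.142]
ft_force: [0.3, 0.6, 0.1]
width: 0.06
gripper_force: 0.0
```

Request:
carry_out --rows "0 0.15 0 0 0 0 0.28;0 0.14 0 0 0 0 0.28;0 0 0 0 0 0 0.28"

```text
time: 10.08
position: [0.5907, 0.1812, 0.1541]
tcp_rot: [3.137, 0.208, -3.131]
ft_force: [-0.9, -0.2, -0.6]
width: 0.0598
gripper_force: 0.0
```

```bash
sed -i "s/.6215,.1735,/.6215,.1729,/;s/.6215,.2475,/.6215,.2468,/" h.py
python3 - <<'E'
from h import *
togo(gr('black'),tilt=12);print(sensors.get_obs()['joint_pos'])
E
```

```text
t 10.0833 at [0.5907 0.1812 0.1541] shift [-0.0153 -0.0443  0.3943] turn [ 0.0085 -0.0016  0.0135] w 0.05975371413050977
[-0.6792  0.634   0.4565  1.8948 -0.4366  0.4987  1.621 ]
```

Request:
carry_out --rows "0 0 0 0 0 0 0.28;0 0 0 0 0 0 0.28"

```text
time: 10.25
position: [0.5917, 0.172, 0.1547]
tcp_rot: [-3.142, 0.209, -3.14]
ft_force: [-0.1, -0.8, 0.1]
width: 0.06
gripper_force: 0.0
```

Run:
```python
from h import *
togo(gr('black'),tilt=12)
```

```text
t 10.25 at [0.5917 0.172  0.1547] shift [-0.0101  0.0046  0.3967] turn [ 0.0004 -0.0005  0.0019] w 0.06003901022421104
```

Request:
carry_out --rows "-0.01 0.004 0.12 0 0 0 0.28;0 0 0.12 0 0 0 0.28;0 0 0.1 0 0 0 0.28;0 0 0.055 0 0 0 0.28;0 0 0 0 0 0 0.28"

```text
time: 10.67
position: [0.6094, 0.1711, 0.0759]
tcp_rot: [-3.141, 0.206, 3.141]
ft_force: [-0.8, 0.5, 0.5]
width: 0.0601
gripper_force: 0.0
```

Request:
carry_out --rows "0 0 0 0 0 0 0;0 0 0 0 0 0 -0.2;0 0 0 0 0 0 -0.3;0 0 0 0 0 0 -0.3;0 0 0 0 0 0 -0.3"

```text
time: 11.08
position: [0.6113, 0.1731, 0.0795]
tcp_rot: [3.141, 0.212, -3.14]
ft_force: [-1.3, -2.6, 4.0]
width: 0.044
gripper_force: 15.0
```

Request:
carry_out --rows "-0.04 0 -0.013 0 0 0 -0.3;-0.04 0 -0.013 0 0 0 -0.3;-0.04 0 -0.013 0 0 0 -0.3;-0.042 0 -0.0135 0 0 0 -0.3;0 0 0 0 0 0 -0.3"

```text
time: 11.5
position: [0.6337, 0.1748, 0.0923]
tcp_rot: [3.141, 0.195, -3.138]
ft_force: [-10.2, 0.9, -0.5]
width: 0.0443
gripper_force: 15.0
```

Request:
carry_out --rows "0.015 0 -0.0475 0 0 0 -0.3;0.015 0 -0.0475 0 0 0 -0.3;0.015 0 -0.0475 0 0 0 -0.3;0 0 0 0 0 0 -0.3;0 0 0 0 0 0 -0.3"

```text
time: 11.92
position: [0.6261, 0.174, 0.1226]
tcp_rot: [3.14, 0.212, -3.14]
ft_force: [0.3, 0.4, -3.0]
width: 0.044
gripper_force: 15.0
```

Run:
```python
from h import *
feel(14);togo(gr('black',.034,.03),tilt=12);print(sensors.get_obs()['joint_pos'])
```

```text
F [ 0.05874161 -0.0495068  -2.18687277] sd [0.10559598 0.09425654 0.11483856]
t 12.6167 at [0.6251 0.1736 0.121 ] shift [ 0.0033 -0.0035  0.0017] turn [0.0015 0.0001 0.002 ] w 0.043544053710490055
[-0.6148  0.7142  0.4191  1.8343 -0.4625  0.4759  1.6509]
```

Black weighs about 2.19 N, so it has batteries. A brief 10 N drag during the slide means I should lift it higher and check how it sits in the grip.

Request:
carry_out --rows "0 0 -0.15 0 0 0 -0.3;0 0 -0.15 0 0 0 -0.3;0 0 -0.15 0 0 0 -0.3;0 -0.08 -0.05 0 0 0 -0.3;0 -0.1 0 0 0 0 -0.3"

```text
time: 13.03
position: [0.6057, 0.1392, 0.2218]
tcp_rot: [3.138, 0.215, -3.136]
ft_force: [1.0, -0.1, -3.1]
width: 0.0438
gripper_force: 15.0
```

Request:
carry_out --rows "0 -0.15 0 0 0 0 -0.3;0 -0.15 0 0 0 0 -0.3;0 -0.15 0 0 0 0 -0.3;0 -0.15 0 0 0 0 -0.3;0 -0.15 0 0 0 0 -0.3"

```text
time: 13.45
position: [0.604, -0.0149, 0.2184]
tcp_rot: [3.141, 0.209, -3.14]
ft_force: [0.1, 0.1, -2.3]
width: 0.044
gripper_force: 15.0
```

Request:
carry_out --rows "0 -0.15 0 0 0.13 0 -0.3;0 -0.15 0 0 0.13 0 -0.3;0 -0.15 0 0 0.13 0 -0.3;0 -0.15 0 0 0.13 0 -0.3;0 -0.15 0 0 0.13 0 -0.3"

```text
time: 13.87
position: [0.605, -0.165, 0.2191]
tcp_rot: [3.141, -0.304, -3.14]
ft_force: [0.8, -0.5, -1.8]
width: 0.0437
gripper_force: 15.0
```

Request:
carry_out --rows "0 -0.15 0 0 0.01 0 -0.3;0 -0.05 0 0 0.007 0 -0.3;0 0 0 0 0 0 -0.3;0 0 0 0 0 0 -0.3"

```text
time: 14.2
position: [0.6046, -0.2029, 0.218]
tcp_rot: [3.139, -0.314, -3.141]
ft_force: [0.4, 1.4, -2.1]
width: 0.0441
gripper_force: 15.0
```

Run:
```python
from h import *
import pickle
o=sensors.get_obs();b=cams.grab_frame('wrist')[:,:,::-1];pickle.dump(o,open('w2.pkl','wb'))
s=cams.grab_frame('side')[130:330,280:480,::-1];c=cams.grab_frame('scene')[180:320,200:400,::-1]
b=cv2.resize(b[60:400,80:560],(480,340))
im=np.zeros((600,800,3),np.uint8);im[:340,:480]=b
im[:320,480:]=cv2.resize(s,(320,320));im[340:592,0:360]=cv2.resize(c,(360,252))
cv2.imwrite('pics/h2.png',im);togo([.6033,-.205,.1],tilt=-18,yaw=.035);print(o['joint_pos'])
```

```text
t 14.35 at [ 0.6054 -0.2002  0.2189] shift [-0.173  -0.0259  0.5687] turn [ 0.0158  0.0014 -0.0363] w 0.04383804332716105
[ 0.0059  0.8464  0.4986  1.2484 -0.2482  1.4206  2.0535]
```

View pics/h2.png

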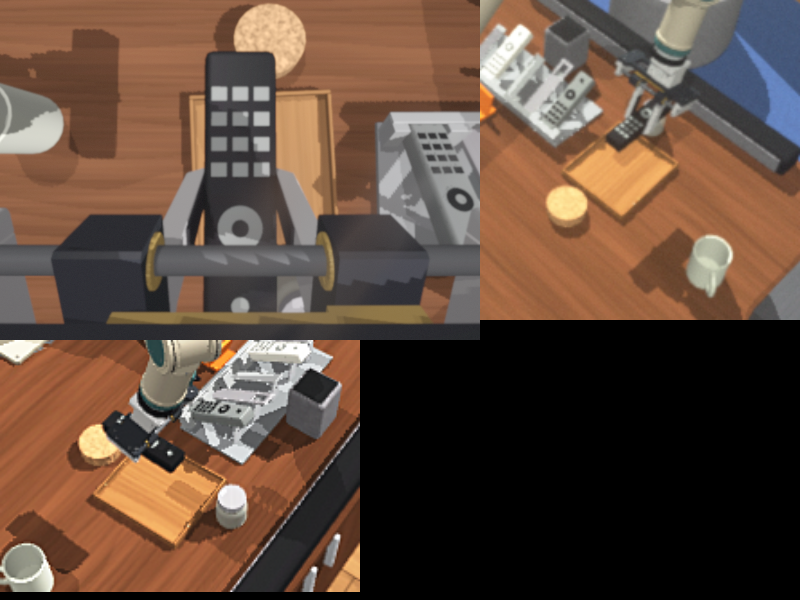

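The black remote sits squarely in the grip, with its lower end at (240,52) and ring at (240,227) in the composite. I'll check for slip with rays.

Run:
```python
from h import *
import pickle
np.set_printoptions(precision=4,suppress=True)
o=pickle.load(open('w2.pkl','rb'))
px=np.array([(240,53),(240,227),(240,305)],float)+[80,60]
print(onplane('wrist',px,.2225,o))
# predicted pixels for pitch error e and slip s
g=o['position']+.003*Ro.from_euler('xyz',o['tcp_rot']).as_matrix()[:,2]
for e in(-10,-5,0,5):
  for s in(0,-.008):
    c,si=np.cos(np.radians(e)),np.sin(np.radians(e))
    P=[g+[(a-s)*c-.0065*si,0,(a-s)*si+.0065*c] for a in(-.085,.024,.067)]
    print(e,s,proj('wrist',P,o)[:,1],'obs',px[:,1])
```

```text
[[ 0.52   -0.2022  0.2225]
 [ 0.6223 -0.2022  0.2225]
 [ 0.6664 -0.2022  0.2225]]
-10 0 [105.9657 295.2541 361.5828] obs [113. 287. 365.]
-10 -0.008 [120.9705 307.9294 373.4464] obs [113. 287. 365.]
-5 0 [108.1215 295.7783 366.9476] obs [113. 287. 365.]
-5 -0.008 [122.2218 309.1483 379.9971] obs [113. 287. 365.]
0 0 [111.2092 295.9745 371.7748] obs [113. 287. 365.]
0 -0.008 [124.3861 309.9598 386.0429] obs [113. 287. 365.]
5 0 [115.0897 295.8287 375.9629] obs [113. 287. 365.]
5 -0.008 [127.3436 310.3363 391.4679] obs [113. 287. 365.]
```

No slip and pitch near zero. I'll lower it into the tray.

Request:
carry_out --rows "-0.05 -0.015 0.16 0.016 0 -0.036 -0.3;-0.054 0 0.166 0 0 0 -0.3;-0.054 0 0.166 0 0 0 -0.3;-0.054 0 0.166 0 0 0 -0.3;-0.05 0 0.14 0 0 0 -0.3"

```text
time: 14.77
position: [0.6055, -0.203, 0.0491]
tcp_rot: [-3.141, -0.314, -3.107]
ft_force: [-0.8, 0.0, -2.1]
width: 0.0439
gripper_force: 15.0
```

Request:
carry_out --rows "0 0 0 0 0 0 -0.3;0 0 0 0 0 0 -0.3"

```text
time: 14.93
position: [0.605, -0.2037, 0.0501]
tcp_rot: [-3.141, -0.317, -3.107]
ft_force: [1.2, -1.4, -1.4]
width: 0.0442
gripper_force: 15.0
```

Run:
```python
from h import *
feel(8);togo([.6033,-.205,.0295],tilt=-18,yaw=.035)
```

```text
F [-0.19919694  0.04362569 -2.20848005] sd [0.12481977 0.15570903 0.2130453 ]
t 15.3333 at [ 0.6063 -0.206   0.0519] shift [-0.0205  0.0057  0.1111] turn [-0.0025  0.0025 -0.0041] w 0.04362627796505535
```

Request:
carry_out --rows "-0.014 0 0.043 0 0 0 -0.3;-0.014 0 0.043 0 0 0 -0.3;-0.003 0 0.0095 0 0 0 -0.3;0 0 0 0 0 0 -0.3;0 0 0 0 0 0 -0.3"

```text
time: 15.75
position: [0.6053, -0.2056, 0.0298]
tcp_rot: [-3.14, -0.315, -3.11]
ft_force: [0.6, -0.4, -1.3]
width: 0.0442
gripper_force: 15.0
```

Run:
```python
from h import *
feel(8);togo([.6033,-.205,.0295],tilt=-18,yaw=.035)
```

```text
F [ 0.0459831   0.00525854 -2.22961453] sd [0.23162585 0.22256881 0.14363014]
t 16.15 at [ 0.6054 -0.2058  0.0304] shift [0.0086 0.0044 0.0073] turn [-0.0019 -0.0005 -0.0039] w 0.04440757699226722
```

Request:
carry_out --rows "-0.0015 0 0.0048 0 0 0 -0.3;0 0 0 0 0 0 -0.3;-0.0015 0 0.0048 0 0 0 -0.3;0 0 0 0 0 0 -0.3;0 0 0 0 0 0 -0.3"

```text
time: 16.57
position: [0.6056, -0.2059, 0.0298]
tcp_rot: [-3.139, -0.314, -3.11]
ft_force: [-1.3, 0.2, 5.8]
width: 0.044
gripper_force: 15.0
```

Run:
```python
from h import *
feel(7);togo([.6033,-.205,.0295],tilt=-18,yaw=.035)
```

```text
F [-0.3724278   0.79132371  5.76996251] sd [0.17133766 0.25837104 0.20916962]
t 16.9167 at [ 0.6056 -0.2059  0.0298] shift [0.0102 0.0048 0.0047] turn [-0.0018 -0.0002 -0.004 ] w 0.04357241417672415
```

Request:
carry_out --rows "0 0 0 0 0 0 0.1;0 0 0 0 0 0 0.15;0 0 0 0 0 0 0.15;0 0 -0.1 0 0 0 0.15;0 0 -0.15 0 0 0 0.15"

```text
time: 17.33
position: [0.6183, -0.2043, 0.0737]
tcp_rot: [-3.141, -0.321, -3.11]
ft_force: [0.8, -0.8, -0.9]
width: 0.0541
gripper_force: 0.0
```

Request:
carry_out --rows "0 0 -0.15 0 0 0 0.28;0 0 -0.15 0 0 0 0.28;0 0 -0.15 0 0 0 0.28;0.05 0 -0.15 0 -0.133 0 0.28;0.05 0 0 0 -0.133 0 0.28"

```text
time: 17.75
position: [0.6449, -0.2051, 0.1981]
tcp_rot: [-3.134, -0.093, -3.105]
ft_force: [1.4, -0.9, 1.1]
width: 0.0596
gripper_force: 0.0
```

Request:
carry_out --rows "0 0 0 0 -0.133 0 0.28;0 0 0 0 -0.133 0 0.28;0 0 0 0 -0.134 0 0.28;0 0 0 0 0 0 0.28;0 0 0 0 0 0 0.28"

```text
time: 18.17
position: [0.6371, -0.2046, 0.1956]
tcp_rot: [-3.141, 0.206, -3.111]
ft_force: [0.9, -0.0, 0.5]
width: 0.0599
gripper_force: 0.0
```

Run:
```python
from h import *
togo(gr('white')-.08*TZ,tilt=12)
cv2.imwrite('pics/t3.png',np.hstack([cv2.resize(cams.grab_frame(n)[r,c,::-1],(390,400)) for n,r,c in(('side',slice(130,290),slice(280,440)),('scene',slice(170,330),slice(230,390)))]))
```

```text
t 18.1667 at [ 0.6371 -0.2046  0.1956] shift [0.1864 2.2626 0.1625] turn [ 0.0071 -0.0038  0.0383] w 0.05993280080969529
```

View pics/t3.png

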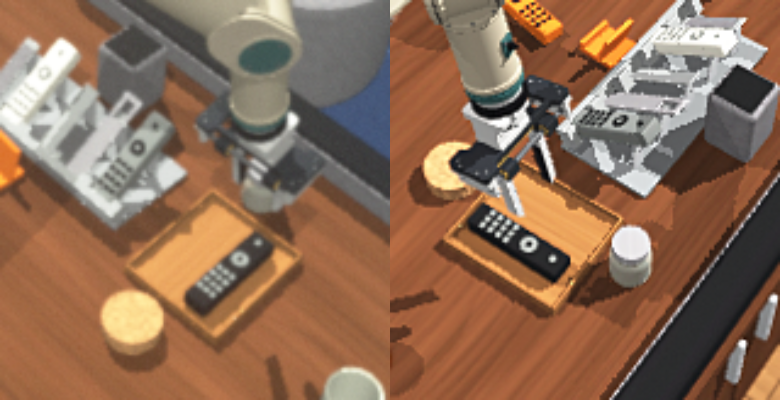

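The black remote lies face up and flat in the tray. The next one is white.

Request:
carry_out --rows "0 0 0 0.007 -0.004 0.038 0.28;0.012 0.15 0 0 0 0 0.28;0.012 0.15 0 0 0 0 0.28;0.012 0.15 0 0 0 0 0.28;0.012 0.15 0 0 0 0 0.28"

```text
time: 18.68
position: [0.6313, -0.0824, 0.193]
tcp_rot: [-3.139, 0.212, -3.137]
ft_force: [0.3, -0.0, -0.9]
width: 0.0605
gripper_force: 0.0
```

Request:
carry_out --rows "0.012 0.15 0 0 0 0 0.28;0.012 0.15 0 0 0 0 0.28;0.012 0.15 0 0 0 0 0.28;0.012 0.15 0 0 0 0 0.28;0.012 0.15 0 0 0 0 0.28"

```text
time: 19.1
position: [0.619, 0.0686, 0.1904]
tcp_rot: [-3.139, 0.212, -3.136]
ft_force: [-0.6, 0.0, 0.7]
width: 0.0601
gripper_force: 0.0
```

Request:
carry_out --rows "0.012 0.15 0 0 0 0 0.28;0.012 0.15 0 0 0 0 0.28;0.012 0.15 0 0 0 0 0.28;0.012 0.15 0 0 0 0 0.28;0.012 0.15 0 0 0 0 0.28"

```text
time: 19.52
position: [0.6064, 0.2193, 0.1876]
tcp_rot: [-3.139, 0.213, -3.136]
ft_force: [-0.5, -0.2, -0.9]
width: 0.0599
gripper_force: 0.0
```

Request:
carry_out --rows "0 0.05 0.1 0 0 0 0.28;0 0 0 0 0 0 0.28;0 0 0 0 0 0 0.28;0 0 0 0 0 0 0.28"

```text
time: 19.85
position: [0.6102, 0.2246, 0.1683]
tcp_rot: [-3.138, 0.213, -3.139]
ft_force: [0.4, -0.6, -0.1]
width: 0.0601
gripper_force: 0.0
```

Run:
```python
from h import *
togo(gr('white'),tilt=12)
```

```text
t 19.85 at [0.6102 0.2246 0.1683] shift [0.0961 0.1126 0.4432] turn [-0.0036  0.0039  0.0028] w 0.06008466821895022
```

Request:
carry_out --rows "0.05 0.056 0.1 -0.0036 0.004 0.003 0.28;0.046 0.056 0 0 0 0 0.28;0 0 0 0 0 0 0.28;0 0 0 0 0 0 0.28;0 0 0 0 0 0 0.28"

```text
time: 20.27
position: [0.5962, 0.2464, 0.1459]
tcp_rot: [3.14, 0.211, 3.14]
ft_force: [0.5, 0.5, -0.7]
width: 0.0601
gripper_force: 0.0
```

Run:
```python
from h import *
togo(gr('white'),tilt=12)
```

```text
t 20.2667 at [0.5962 0.2464 0.1459] shift [0.0035 0.0017 0.3487] turn [ 0.0017  0.0024 -0.002 ] w 0.06011351324099232
```

Descend, settle longer this time, and check before gripping.

Request:
carry_out --rows "0.0035 0.002 0.12 0 0 0 0.28;0 0 0.12 0 0 0 0.28;0 0 0.07 0 0 0 0.28;0 0 0.039 0 0 0 0.28;0 0 0 0 0 0 0.28"

```text
time: 20.68
position: [0.6084, 0.2471, 0.0749]
tcp_rot: [3.141, 0.207, 3.141]
ft_force: [-0.8, -1.1, 0.7]
width: 0.0602
gripper_force: 0.0
```

Request:
carry_out --rows "0 0 0 0 0 0 0.28;0 0 0 0 0 0 0.28;0 0 0 0 0 0 0.28"

```text
time: 20.93
position: [0.6089, 0.2487, 0.0773]
tcp_rot: [3.139, 0.211, -3.141]
ft_force: [0.2, 0.6, -0.6]
width: 0.0601
gripper_force: 0.0
```

Run:
```python
from h import *
togo(gr('white'),tilt=12)
```

```text
t 20.9333 at [0.6089 0.2487 0.0773] shift [-0.006  -0.0093  0.0001] turn [0.0032 0.0014 0.0001] w 0.06010550410529106
```

Request:
carry_out --rows "-0.006 -0.009 0 0 0 0 0.28;0 0 0 0 0 0 0;0 0 0 0 0 0 -0.2;0 0 0 0 0 0 -0.3;0 0 0 0 0 0 -0.3"

```text
time: 21.35
position: [0.6097, 0.2462, 0.0767]
tcp_rot: [3.14, 0.209, -3.142]
ft_force: [-1.0, -0.8, 2.9]
width: 0.0441
gripper_force: 15.0
```

Request:
carry_out --rows "0 0 0 0 0 0 -0.3;0 0 0 0 0 0 -0.3"

```text
time: 21.52
position: [0.6097, 0.2463, 0.0767]
tcp_rot: [3.14, 0.209, 3.142]
ft_force: [-2.2, -1.6, 4.8]
width: 0.0436
gripper_force: 15.0
```

Run:
```python
from h import *
feel(5);togo(gr('white'),tilt=12)
```

```text
F [-1.44585447 -2.11671025  5.50494261] sd [0.27441609 0.14988002 0.14056455]
t 21.7667 at [0.6097 0.2463 0.0767] shift [-0.0031  0.0027 -0.0039] turn [ 0.002  -0.0003 -0.    ] w 0.04351105891001759
```

Request:
carry_out --rows "0.001 0 -0.004 0 0 0 -0.3;-0.04 0 -0.013 0 0 0 -0.3;-0.04 0 -0.013 0 0 0 -0.3;-0.04 0 -0.013 0 0 0 -0.3;-0.042 0 -0.0135 0 0 0 -0.3"

```text
time: 22.18
position: [0.6394, 0.2469, 0.0942]
tcp_rot: [3.14, 0.209, -3.141]
ft_force: [0.5, 0.1, -2.3]
width: 0.0438
gripper_force: 15.0
```

Request:
carry_out --rows "0 0 0 0 0 0 -0.3;0.015 0 -0.0475 0 0 0 -0.3;0.015 0 -0.0475 0 0 0 -0.3;0.015 0 -0.0475 0 0 0 -0.3;0 0 0 0 0 0 -0.3"

```text
time: 22.6
position: [0.6233, 0.2473, 0.1222]
tcp_rot: [3.138, 0.21, -3.141]
ft_force: [-0.1, 0.2, -2.4]
width: 0.0441
gripper_force: 15.0
```

Request:
carry_out --rows "0 0 0 0 0 0 -0.3"

```text
time: 22.68
position: [0.6236, 0.2472, 0.1212]
tcp_rot: [3.139, 0.21, -3.141]
ft_force: [-0.3, -0.1, -2.3]
width: 0.044
gripper_force: 15.0
```

Run:
```python
from h import *
feel(14);togo(gr('white',.034,.03),tilt=12)
```

```text
F [ 0.17911025  0.02664112 -2.33391359] sd [0.07871408 0.15751355 0.11637629]
t 23.3833 at [0.6239 0.2466 0.12  ] shift [-0.0036  0.0012 -0.0019] turn [ 0.0023 -0.0009  0.0002] w 0.044156992303744765
```

White weighs about 2.33 N, so it also has batteries. It goes in the other half of the tray.

Request:
carry_out --rows "0 0 -0.15 0 0 0 -0.3;0 0 -0.15 0 0 0 -0.3;0 0 -0.15 0 0 0 -0.3;0 -0.08 -0.05 0 0 0 -0.3;0 -0.1 0 0 0 0 -0.3"

```text
time: 23.8
position: [0.6044, 0.2123, 0.2208]
tcp_rot: [3.137, 0.214, -3.138]
ft_force: [0.7, -0.8, -2.0]
width: 0.0438
gripper_force: 15.0
```

Request:
carry_out --rows "0 -0.15 0 0 0 0 -0.3;0 -0.15 0 0 0 0 -0.3;0 -0.15 0 0 0 0 -0.3;0 -0.15 0 0 0 0 -0.3;0 -0.15 0 0 0 0 -0.3"

```text
time: 24.22
position: [0.6026, 0.058, 0.2172]
tcp_rot: [3.14, 0.208, 3.141]
ft_force: [0.3, 0.9, -2.0]
width: 0.0437
gripper_force: 15.0
```

Request:
carry_out --rows "0 -0.15 0 0 0.13 0 -0.3;0 -0.15 0 0 0.13 0 -0.3;0 -0.15 0 0 0.13 0 -0.3;0 -0.15 0 0 0.13 0 -0.3;0 -0.15 0 0 0.13 0 -0.3"

```text
time: 24.63
position: [0.6035, -0.0921, 0.2179]
tcp_rot: [3.139, -0.304, -3.141]
ft_force: [0.8, 0.7, -2.9]
width: 0.0441
gripper_force: 15.0
```

Request:
carry_out --rows "0 -0.15 0 0 0.01 0 -0.3;0 -0.06 0 0 0.007 0 -0.3;0 0 0 0 0 0 -0.3;0 0 0 0 0 0 -0.3;0 0 0 0 0 0 -0.3"

```text
time: 25.05
position: [0.6034, -0.1298, 0.2173]
tcp_rot: [3.137, -0.314, -3.139]
ft_force: [-0.3, 1.3, -2.1]
width: 0.044
gripper_force: 15.0
```

Run:
```python
from h import *
import pickle
o=sensors.get_obs();b=cams.grab_frame('wrist')[:,:,::-1];pickle.dump(o,open('w3.pkl','wb'))
cv2.imwrite('pics/h3.png',b[60:400,80:560])
togo([.602,-.1325,.05],tilt=-18,yaw=.035)
```

```text
t 25.1 at [ 0.6036 -0.1293  0.2175] shift [-0.2511 -0.0192  0.7989] turn [ 0.0175  0.0003 -0.0375] w 0.04419026671544425
```

View pics/h3.png

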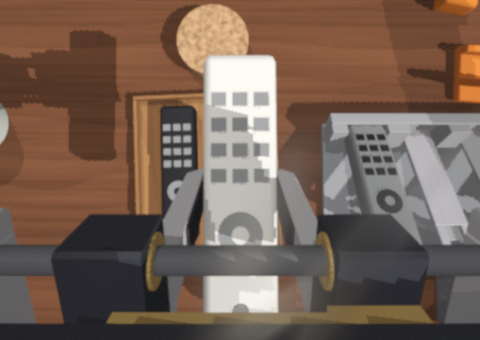

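The white remote is held squarely, with its end at (240,55), and the black one is in the left half of the tray. I'll lower it.

Request:
carry_out --rows "-0.05 -0.019 0.16 0.017 0 -0.037 -0.3;-0.05 0 0.16 0 0 0 -0.3;-0.05 0 0.16 0 0 0 -0.3;-0.05 0 0.16 0 0 0 -0.3;-0.05 0 0.16 0 0 0 -0.3"

```text
time: 25.52
position: [0.602, -0.133, 0.0489]
tcp_rot: [-3.141, -0.313, -3.107]
ft_force: [-0.3, 0.0, -1.2]
width: 0.0439
gripper_force: 15.0
```

Request:
carry_out --rows "0 0 0 0 0 0 -0.3;-0.012 0 0.04 0 0 0 -0.3;-0.012 0 0.04 0 0 0 -0.3;0 0 0 0 0 0 -0.3;0 0 0 0 0 0 -0.3"

```text
time: 25.93
position: [0.6019, -0.1357, 0.0343]
tcp_rot: [-3.139, -0.313, -3.11]
ft_force: [-0.7, 0.6, -2.1]
width: 0.044
gripper_force: 15.0
```

Run:
```python
from h import *
feel(6);togo([.602,-.1325,.0295],tilt=-18,yaw=.035)
```

```text
F [ 0.0103542  -0.20535803 -2.20112967] sd [0.15504257 0.28132812 0.09102282]
t 26.2333 at [ 0.6014 -0.1358  0.0336] shift [-0.0095  0.0166  0.0184] turn [-0.0014  0.0003 -0.0041] w 0.044069344790042805
```

Request:
carry_out --rows "-0.005 0.016 0.0143 0 0 0 -0.3;0 0 0 0 0 0 -0.3;-0.0015 0 0.0048 0 0 0 -0.3;0 0 0 0 0 0 -0.3;0 0 0 0 0 0 -0.3"

```text
time: 26.65
position: [0.6009, -0.1321, 0.0289]
tcp_rot: [-3.14, -0.315, -3.11]
ft_force: [0.8, 1.1, -0.2]
width: 0.0439
gripper_force: 15.4
```

Run:
```python
from h import *
feel(6);togo([.602,-.1325,.0295],tilt=-18,yaw=.035)
```

```text
F [ 0.00651116  0.62985843 -1.34292357] sd [0.14065529 0.19798307 0.14025327]
t 26.95 at [ 0.601  -0.1325  0.0289] shift [-0.004   0.     -0.0045] turn [-0.0013 -0.0011 -0.004 ] w 0.04386380465883137
```

Contact has just begun. I'll go 0.6 mm lower, release and retract.

Request:
carry_out --rows "-0.001 0 0.003 0 0 0 -0.3;0 0 0 0 0 0 -0.3;0 0 0 0 0 0 0.1;0 0 0 0 0 0 0.15;0 0 0 0 0 0 0.15"

```text
time: 27.37
position: [0.6011, -0.1335, 0.0286]
tcp_rot: [-3.138, -0.314, -3.11]
ft_force: [-0.3, -0.7, 2.6]
width: 0.0539
gripper_force: 1.3
```

Request:
carry_out --rows "0 0 -0.08 0 0 0 0.15;0 0 -0.15 0 0 0 0.15;0 0 -0.15 0 0 0 0.15;0 0 -0.15 0 0 0 0.15;0 0 -0.15 0 0 0 0.15"

```text
time: 27.78
position: [0.6433, -0.1308, 0.1587]
tcp_rot: [-3.139, -0.315, -3.11]
ft_force: [1.2, 0.5, -0.1]
width: 0.0542
gripper_force: 0.0
```

Request:
carry_out --rows "0.1 0 -0.15 0 0 0 0.15;0.15 0 -0.1 0 0 0 0.15;0.15 0 0 0 0 0 0.15;0.1 0 0 0 0 0 0.15;0 0 0 0 0 0 0.15"

```text
time: 28.2
position: [0.5608, -0.1344, 0.2385]
tcp_rot: [-3.139, -0.315, -3.113]
ft_force: [1.5, -0.1, -0.0]
width: 0.0538
gripper_force: 0.0
```

Run:
```python
from h import *
cv2.imwrite('pics/f.png',np.hstack([cv2.resize(cams.grab_frame(n)[r,c,::-1],(400,400)) for n,r,c in(('side',slice(130,290),slice(260,420)),('scene',slice(160,320),slice(230,390)))]))
```

```text
(no output)
```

View pics/f.png

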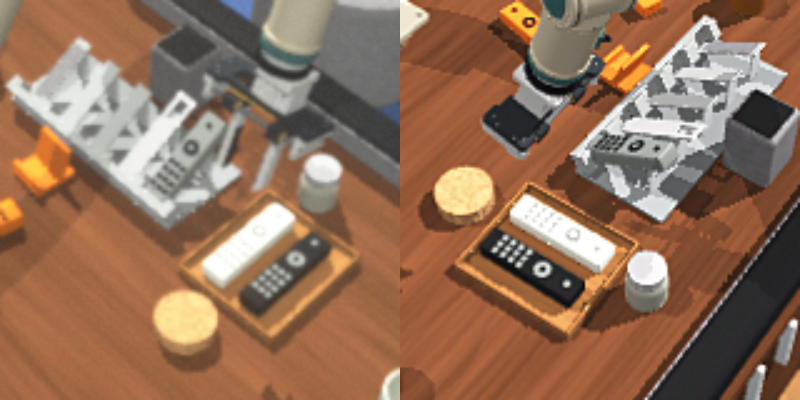

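White and black lie side by side, flat in the tray. I'll check that grey is home by comparing its image with the first scene picture.

Run:
```python
from h import *
b=cams.grab_frame('scene')[:,:,::-1];a=cv2.imread('pics/scene0.png')
g=lambda x:np.float32(cv2.cvtColor(np.ascontiguousarray(x),6))
sl=(slice(208,228),slice(302,342))
print(cv2.phaseCorrelate(g(a[sl]),g(b[sl])),np.abs(g(a[sl])-g(b[sl])).mean())
```

```text
((0.1476439132919758, -0.07032258803185698), 0.9800680494308471) 6.62375
```

Run:
```python
from h import *
g=lambda x:np.float32(cv2.cvtColor(np.ascontiguousarray(x),6))
b=cams.grab_frame('side')[:,:,::-1];a=cv2.imread('pics/side0.png')
for n,sl in(('grey',(slice(176,209),slice(318,352))),('grey tight',(slice(183,203),slice(322,345))),('opener',(slice(165,200),slice(305,340))),('jar',(slice(190,216),slice(376,400)))):
    print(n,cv2.phaseCorrelate(g(a[sl]),g(b[sl])),np.abs(g(a[sl])-g(b[sl])).mean())
```

```text
grey ((-0.40668816233862515, 0.01273025740896827), 0.8257841721728996) 10.505347
grey tight ((-0.08099827317436947, 0.22453152360151662), 0.8274639782806238) 8.080435
opener ((-0.542824112970667, -0.3732214575602981), 0.7116938733760222) 26.52245
jar ((0.1773225809712109, 0.5135165151863905), 1.0239745768499964) 7.758013
```

```bash
python3 -c "
from cell import job
print(job.finish_job())"
```

```text
the job is handed in; nothing more can be done
None
```

Job handed in at about 28 s: black (2.19 N) and white (2.33 N) have batteries and lie face up and flat in the tray; grey (1.07 N) is empty and back in its slot, its pose and the pictures matching the start within measurement noise.

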